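# Seat the filter and hold the pump's access cover shut

### The arm

A 6-joint arm with a two-finger parallel gripper is mounted at the origin on a cart in front of the work surface, level with it; the furniture and walls round the work are solid. World frame = base frame: x ahead of the robot, y to its left, z up, the work surface at z = 0. Lengths are in m, angles in rad, forces in N, time in s.
With the tool pointing down it reaches from about 0.225 to 0.875 m from the base axis. Payload 3.4 kg.
Tool frame: the origin (TCP) lies at the very end of the fingers, on their centre line; the grasp point (between the pads) lies manip.hold_point_z behind it (manip.hold_point_z is the distance from the TCP to the grasp point, in m); z points along the fingers, y is the direction in which the jaws open and shut (so a half turn about z gives the same grasp; the last joint's range is limited). The gripper opens to 85 mm and grips with 20 to 120 N. Pads are 22 mm wide; open, the fingers measure 114 mm over their backs; the gripper's body (76 mm by 85 mm) begins 54 mm behind the grasp point. The pads swing forward as they close: fully open they stand 13 mm farther back than shut.
Start: joints at [-1.401, 0.276, 1.505, -0, 1.361, -0.121], TCP at [0.165, -0.551, 0.231] pointing down, gripper open.
Joint ranges: [-2.89, 2.89], [-0.75, 2.08], [0.22, 2.7], [-1.18, 4.32], [0.11, 2.71], [-2.7, 2.7]. Speed limits (rad/s): [2.57, 2.57, 3.14, 3.14, 3.14, 3.14].

### API

Orientations are given as a unit quaternion [x, y, z, w].
In Python, from bench import manip gives the robot as it stands.
- The arm moves only by the tool carry_out, never from a script. Its argument "series" is a list of rows, each a list of 3 entries, a list of its own where there are three numbers: the shift along the world's x, y, z in mm, then the turn, a rotation vector about the world's x, y, z in rad, then the finger opening in mm, from 0 to 85.4. A call has 1 to 20 rows; each row is the pose to reach, as a shift and turn from the pose commanded when the call began; what a row does not reach only later rows make up. A row lasts 1/8 s, in which the tool goes at most 62.5 mm and 10.7 degrees, less where a joint would pass 70% of its speed; a pose out of reach is approached as far as the arm can. A call with a gripper value outside its range is refused whole. The fingers move at their own pace and stop on an object; "squeeze" is the grip in N (left out, the last holds). Time passes only in rows, so rows that repeat a pose let the fingers close. It gives the time, the measured TCP pose, the force and the opening at its end, in the units of the state.
- manip.observe(): the state, without advancing time (a new reading comes with each control period).
- manip.capture(name): name is "scene" or "top" or "wrist"; returns a dict with "frame" (384x512x3 uint8, red, green, blue), "range_z" (384x512 float32, m along the optical axis (not along the pixel's ray), 0 where there is no reading), "camera_matrix" (3x3 intrinsics, pixels), "k1" (the pictures are not rectified: a ray, as slopes to the right and down, at radius r is drawn at 1 + k1 r^2 times it, then the intrinsics apply), "R" (3x3) and "t" (3): a world point X has camera coordinates R X + t. Camera axes: x right, y down, z forward; pixel columns grow to the right and rows downward; lengths in m; the calibration is good to about 2 mm. A picture is of the moment at which its call begins.
- manip.hand_in(): hands the job in, once; it reports no verdict.
The state is a dict: "time_s": time; "joints": joint angles; "dq": joint speeds; "tau": joint torques, N m; "eef_pos": TCP position; "eef_rot": TCP orientation; "wrist_force": force on the tool from outside, world axes, zero at the start; "moment": the same for the moment, N m; "width": finger opening in m.
Only numpy, scipy, OpenCV 4.12 (cv2) and the standard library are available. Lean on these libraries where they do the work, as an engineer would, in place of code of your own. Each camera call takes 0.05 s, during which the arm holds its last target. There are 200 camera calls.

### The job

The filter of the bench vacuum pump has just been changed: press the new cartridge fully home in its well, and turn the wing-headed quarter-turn fastener in front of it until its groove lines up with the two index lines on the frame, so that it will pass through the slot in the cover. Then fold the open cover down over the fastener and press it flush on the frame against its sprung lifting pins, and finish while your fingertips are still holding it down there, so that I can lock the fastener. Leave the other things on the bench where they are.

Things in the scene. Friction and masses are not known exactly. Their poses are not given: they have to be found in the camera images.
- pump: bench vacuum pump: white box 220 mm deep (x), 208 wide (y), 88 high, too heavy to shift, under a 176 x 160 mm aluminium frame plate whose upper face is 100 mm above the bench. Origin: centre of underside; x from its front (gauge, switch) to its back, y to its left, z up. On the line y = 0 lie the fastener (x = -48 mm), filter cartridge (x = +12 mm) and cover hinge (x = +72 mm)
- pump_filter (a joint): how far the new filter cartridge has been pushed down (m): 0 to 0.004 at the start, 0.012 when fully home. It slides stiffly (about 5 N) and stays where it is left. It has to be pressed home before the cover is closed: a shut cover leaves it about 2 mm short
- pump_filter_top (a point): centre of the flat top of the new filter cartridge, a round white ribbed cap 47 mm across in the well of the frame; moves with the cartridge. It stands 6 to 10 mm above the frame at the start and 2 mm below the frame's upper face when home. z is up
- pump_fastener (a joint): angle (rad) of the quarter-turn fastener about the vertical, anticlockwise from above positive; 0 = wing head along the pump's x axis, groove in line with the index lines; starts at 0.75 to 1.45. Turns from -1.75 to 1.75 with no click or stop at 0, stays where it is left, needs 0.05 N m. The cover's slot lets it through within about 0.2 either way
- pump_fastener_head (a point): centre of the fastener's wing head, a steel bar 28 mm long (its x axis), 9 mm wide (y) and 14 mm high (z), with rounded edges and a dark groove along its top; its top is 22 mm and its underside 8 mm above the frame. Turns with the fastener
- pump_cover (a joint): angle of the access cover (rad): 0 = shut, flush on the frame; 1.75 to 1.95 = standing open, leaning back, as at the start. A stiff hinge (0.13 N m, cover 0.12 kg) keeps it where it is left. Let go when shut, it is lifted about 0.04 by the two sprung pins; with the fastener out of line it stops on the wing head at about 0.19
- pump_hinge (a point): middle of the cover's hinge axis, fixed to the pump, at the level of the frame's upper face; axes as the pump's; the cover turns about its y axis, the free edge rising from the front over the top to the back
- pump_cover_edge (a point): middle of the cover's free edge, on its outer (upper when shut) face, 150 mm from the hinge axis. The cover is a flat grey plate 146 mm from back to front, 140 mm wide, 5 mm thick, inner face in the plane of the hinge axis; a finger tab 50 mm wide, 14 mm long stands out beyond the middle of this edge. Axes turn with the cover: x from free edge to hinge, z out of the outer face (up when shut)
- alcohol: bystander: white bottle with blue cap, 52 mm across, 134 mm high, at the pump's left; origin under its centre
- stain_blue: bystander: small dark blue dropper bottle, 34 mm across, 92 mm high, at the pump's left front corner; origin under its centre
- used_filter: bystander: the old filter cartridge, 47 mm across, 46 mm high, standing on the bench at the pump's right; origin under its centre
- petri_1: bystander: closed petri dish, 60 mm across, 15 mm high, farther to the left; origin under its centre
- forceps: bystander: steel forceps, 125 mm long, lying on the bench in front of the pump; origin at its centre underneath
- marker_black: bystander: felt marker, 132 mm long, lying near the left front edge of the bench; origin at its centre underneath
- pump_pin (a point): top of the left one of two steel lifting pins, 8 mm thick, that stand 5 mm out of the frame at x = -48 mm, y = +58 and -58 mm of the pump, under the cover's front corners; each pushes back with 1.5 N when first touched and 2.5 N when pushed flush. This point is fixed and does not sink with the pin
- pump_cover_slot (a point): centre of the slot in the cover, on its outer face, 120 mm from the hinge axis; the slot is 36 mm long (x, towards the hinge) and 15 mm wide (y). When the cover is shut the fastener's head stands 17 mm out of it. Axes as the cover edge's

How it is judged:
By the outcome, as a careful person would: the job done as asked, in the order asked, and still so for the second after the job is handed in, while the arm keeps its last pose, push and grip.
It also fails if it takes over 58 s, if anything falls off the work surface, if the arm or the gripper's body presses on something with over 40 N, if the wrist force passes 120 N, or if a joint passes its speed limit or range.

## Working session

There is one attempt and no reset: what is moved stays moved. The work goes in short steps, Python scripts to look and compute and a tool call to move; the robot and the scene stay as the last step left them, time stands still between calls to the robot, and variables do not carry over. Pictures are saved under pics/ and viewed, about 8 in all and at most 12, crops included, and the job is handed in when it is done.

Besides the shell and the picture viewer there is one more tool, called after "Request:" as name([rows], argument=value, ...), one row to a line, values as JSON. carry_out: Moves the arm, as the interface text tells. Its arguments: {"type":"object","properties":{"series":{"type":"array"},"squeeze":{"type":"number"}},"required":["series"]}

```bash
mkdir -p pics; ls; cat > h.py <<'E'
import numpy as np, cv2
from bench import manip
def shot(n,f):
    c=manip.capture(n); np.savez('pics/'+f+'.npz',**c); cv2.imwrite('pics/'+f+'.png',c['frame'][:,:,::-1]); return c
def load(f): return dict(np.load('pics/'+f+'.npz'))
def ray(c,u,v):
    K=c['camera_matrix']; p=cv2.undistortPoints(np.array([[[u,v]]],float),K,np.array([float(c['k1']),0,0,0,0]))[0,0]
    return np.array([p[0],p[1],1.])
def pt(c,u,v,z=None):
    r=ray(c,u,v); R,t=c['R'],c['t']
    if z is None:
        P=c['range_z'][int(round(v))-1:int(round(v))+2,int(round(u))-1:int(round(u))+2]; P=P[P>0]
        d=np.median(P) if len(P) else np.nan
        return R.T@(r*d-t)
    o=-R.T@t; w=R.T@r; return o+w*(z-o[2])/w[2]
def proj(c,X):
    q=c['R']@np.asarray(X,float)+c['t']; return cv2.projectPoints(q.reshape(1,1,3),np.zeros(3),np.zeros(3),c['camera_matrix'],np.array([float(c['k1']),0,0,0,0]))[0][0,0]
E
python3 - <<'E'
from h import *
print(manip.observe(), manip.hold_point_z)
a=shot('scene','s1');b=shot('top','t1')
cv2.imwrite('pics/a.png',cv2.resize(np.vstack([a['frame'],b['frame']])[:,:,::-1],None,fx=.78,fy=.78))
print(-a['R'].T@a['t'],-b['R'].T@b['t'])
E
```

```text
pics
{'time_s': 0.0, 'joints': array([-1.40098541e+00,  2.76593147e-01,  1.50612248e+00, -3.86051042e-05,
        1.36070563e+00, -1.21014705e-01]), 'dq': array([ 0.00033589,  0.00078928,  0.00087433, -0.000652  ,  0.00122652,
       -0.00130883]), 'tau': array([ 5.51745106e-04, -4.16774547e+01, -2.45805037e+01, -4.03814774e-04,
        1.09309377e-02, -5.99942410e-06]), 'eef_pos': array([ 0.16476109, -0.55033882,  0.23044502]), 'eef_rot': array([ 9.89445174e-01,  1.44904834e-01, -4.11737724e-05, -9.13566482e-04]), 'wrist_force': array([ 0.06429639, -1.05471821,  0.11829528]), 'moment': array([-0.0382137 , -0.01294941,  0.03765729]), 'width': 0.08514366856664875} 0.0187
[-0.43005427  0.62111641  0.65322575] [0.30527731 0.09221968 1.17369575]
```

View pics/a.png

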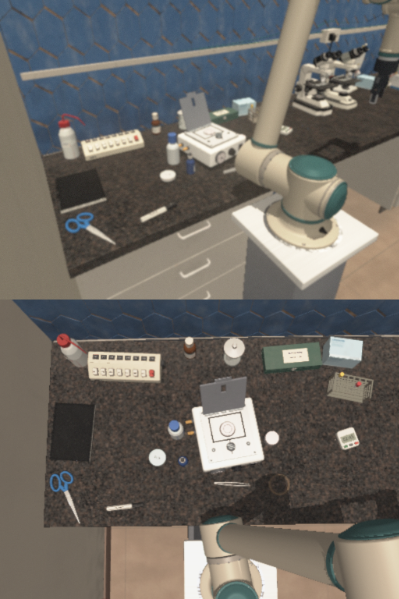

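The scene view shows the pump with its cover open at the back. The top view shows the pump at about (290,170) in top pixels, turned a few degrees. I'll enlarge that area.

```bash
python3 - <<'E'
from h import *
b=load('t1')
cv2.imwrite('pics/b.png',cv2.resize(b['frame'][90:225,225:365,::-1],None,fx=4.4,fy=4.4,interpolation=cv2.INTER_CUBIC))
E
```

```text
(no output)
```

View pics/b.png

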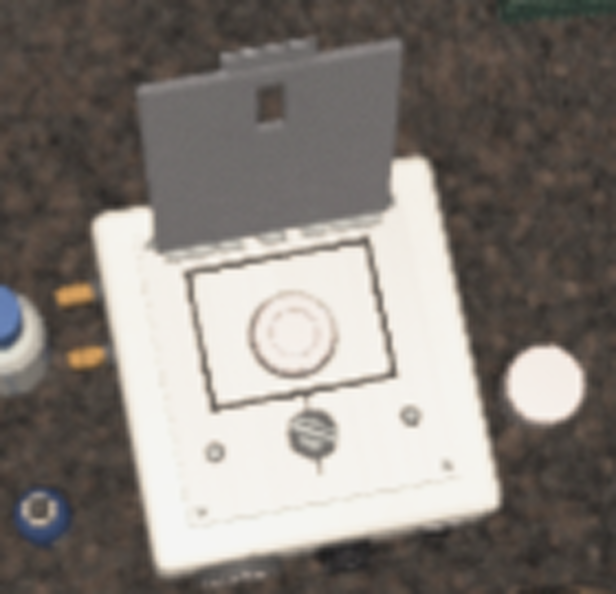

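The crop shows pins at (215,452) and (411,415), the fastener at (313,433), the filter at (293,334) and the cover tab at (268,53). The fastener is nearly crosswise.

```bash
python3 - <<'E'
from h import *
b=load('t1')
f=lambda x,y,z=None: pt(b,225+(x+.5)/4.4-.5,90+(y+.5)/4.4-.5,z)
for n,x,y,z in [('pinL',215,452,.105),('pinR',411,415,.105),('fast',313,433,.122),('filt',293,334,.108),('filtd',293,334,None),('framed',240,390,None),('tab',268,45,None),('coverR',400,42,None),('coverL',140,88,None),('cbR',388,200,None),('cbL',160,240,None),('c FL',215,410,.1),('cFR',395,375,.1),('cBL',188,272,.1),('cBR',368,240,.1),('alc',0,320,.134),('stain',42,510,.092)]:
    print(n,f(x,y,z).round(4))
E
```

```text
pinL [0.4519 0.0532 0.105 ]
pinR [ 0.472 -0.061  0.105]
fast [ 0.4597 -0.0023  0.122 ]
filt [0.5202 0.0066 0.108 ]
filtd [0.5199 0.0067 0.1096]
framed [0.4889 0.0377 0.1005]
tab [0.6433 0.0272 0.25  ]
coverR [ 7.355e-01 -7.680e-02  1.000e-04]
coverL [0.6253 0.0935 0.2387]
cbR [ 0.6008 -0.0518  0.1032]
cbL [0.5752 0.0832 0.1167]
c FL [0.4774 0.0525 0.1   ]
cFR [ 0.4965 -0.0531  0.1   ]
cBL [0.5599 0.0669 0.1   ]
cBR [ 0.5776 -0.0396  0.1   ]
alc [0.5256 0.1752 0.134 ]
stain [0.4209 0.1544 0.092 ]
```

Request:
carry_out([
  [[20,32,0],[0,0,0],85],
  [[45,71,0],[0,0,-0.05],60],
  [[70,110,0],[0,0,-0.117],0],
  [[100,157,0],[0,0,-0.117],0],
  [[130,204,0],[0,0,-0.117],0],
  [[160,251,0],[0,0,-0.117],0],
  [[190,298,0],[0,0,-0.117],0],
  [[220,345,0],[0,0,-0.117],0],
  [[250,392,0],[0,0,-0.117],0],
  [[280,439,0],[0,0,-0.117],0],
  [[310,486,0],[0,0,-0.117],0],
  [[325,521,0],[0,0,-0.117],0],
  [[345,550,-10],[0,0,-0.117],0],
  [[355,557,-20],[0,0,-0.117],0],
  [[355,557,-30],[0,0,-0.117],0],
  [[355,557,-30],[0,0,-0.117],0],
])

```text
time_s: 2.1
eef_pos: [0.5184, 0.0052, 0.2001]
eef_rot: [0.996, 0.086, -0.002, 0.0]
wrist_force: [-0.5, -0.1, -0.6]
width: -0.0002
```

```bash
python3 - <<'E'
from h import *
o=manip.observe(); print(o['time_s'],o['eef_pos'],o['eef_rot'],o['joints'],o['width'],o['wrist_force'])
a=shot('wrist','w1'); print(-a['R'].T@a['t'])
b=shot('scene','s2')
c=cv2.resize(b['frame'][150:225,210:330,::-1],(512,320),interpolation=cv2.INTER_CUBIC)
cv2.imwrite('pics/c.png',cv2.resize(np.vstack([a['frame'][:,:,::-1],c]),None,fx=.85,fy=.85))
E
```

```text
2.1 [0.51844546 0.00518933 0.20008424] [ 9.96267357e-01  8.63046923e-02 -1.68885031e-03  3.95814637e-05] [-1.23694259e-01  2.13234851e-01  1.67194385e+00 -8.21312135e-04
  1.25970096e+00  1.27453012e+00] -0.0001767300228062674 [-0.48195956 -0.07764516 -0.60554057]
[0.6017099  0.02013843 0.34265765]
```

View pics/c.png

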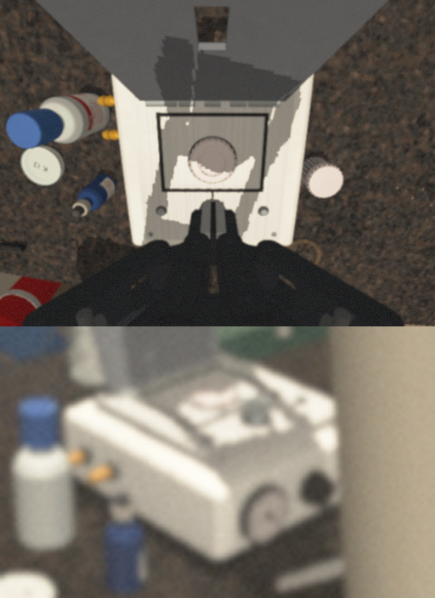

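The wrist view shows the filter at (250,187) and the pins at (190,248) and (310,248) in camera pixels. The fingers hide the fastener. The camera sits on the cover side, so I'll turn the hand about 1.2 rad to move it to the left, away from the cover, and then press the filter.

Request:
carry_out([
  [[0,0,0],[0,0,0.17],0],
  [[0,0,0],[0,0,0.34],0],
  [[0,0,0],[0,0,0.51],0],
  [[0,0,0],[0,0,0.68],0],
  [[0,0,-20],[0,0,0.85],0],
  [[1,0,-40],[0,0,1.02],0],
  [[1,0,-60],[0,0,1.15],0],
  [[1,0,-80],[0,0,1.2],0],
  [[1,0,-86],[0,0,1.2],0],
  [[1,0,-92],[0,0,1.2],0],
  [[1,0,-96],[0,0,1.2],0],
  [[1,0,-100],[0,0,1.2],0],
  [[1,0,-103],[0,0,1.2],0],
  [[1,0,-104],[0,0,1.2],0],
  [[1,0,-104],[0,0,1.2],0],
])

```text
time_s: 4.08
eef_pos: [0.5213, 0.0058, 0.098]
eef_rot: [0.773, 0.634, 0.0, 0.001]
wrist_force: [-1.1, -2.3, 7.0]
width: 0.0
```

```bash
python3 - <<'E'
from h import *
o=manip.observe(); print(o['time_s'],o['eef_pos'],o['eef_rot'],o['wrist_force'])
a=shot('wrist','w2'); print(-a['R'].T@a['t'])
cv2.imwrite('pics/d.png',a['frame'][:,:,::-1])
print([proj(a,X) for X in [(.46,-.003,.122),(.52,.006,.1)]])
E
```

```text
4.075 [0.52131485 0.00575095 0.09800668] [7.73135496e-01 6.34240420e-01 2.28269499e-04 7.36091542e-04] [-1.1421451  -2.33850692  7.0373795 ]
[0.53768467 0.08860931 0.24082796]
[array([138.40762503, 308.6192944 ]), array([247.83149098, 252.7256413 ])]
```

View pics/d.png

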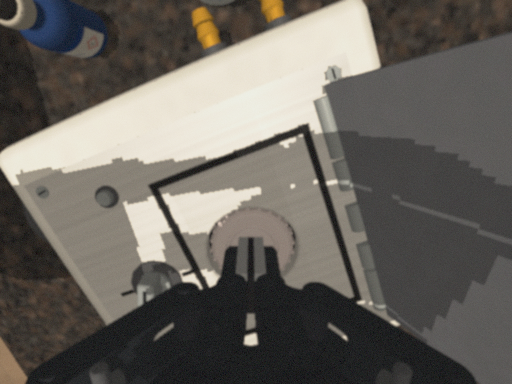

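The picture shows the fingertips centred on the cap at (250,245), with the fastener partly visible at (155,285). At z 0.098 the force is only about 7 N, so I'll push further until it meets the stop.

Request:
carry_out([
  [[0,0,-1],[0,0,0],0],
  [[0,0,-2],[0,0,0],0],
  [[0,0,-3],[0,0,0],0],
  [[0,0,-4],[0,0,0],0],
  [[0,0,-4],[0,0,0],0],
])

```text
time_s: 4.75
eef_pos: [0.5215, 0.0057, 0.0978]
eef_rot: [0.773, 0.634, 0.001, 0.002]
wrist_force: [-8.1, -1.3, 31.7]
width: 0.0002
```

The filter hit its stop, with 32 N at z 0.0978. Next I'll lift and position for a look at the fastener.

Request:
carry_out([
  [[0,0,4],[0,0,0],0],
  [[0,0,30],[0,0,0],0],
  [[-10,-5,60],[0,0,0],10],
  [[-35,-25,75],[0,0,0],30],
  [[-60,-45,75],[0,0,0],30],
  [[-66,-50,75],[0,0,0],30],
  [[-66,-50,75],[0,0,0],30],
  [[-66,-50,75],[0,0,0],30],
])

```text
time_s: 5.75
eef_pos: [0.4557, -0.0435, 0.1681]
eef_rot: [0.773, 0.634, 0.0, -0.0]
wrist_force: [1.3, -0.1, 0.3]
width: 0.0301
```

```bash
python3 - <<'E'
from h import *
o=manip.observe(); print(o['time_s'],o['eef_pos'],o['eef_rot'],o['wrist_force'],o['width'])
a=shot('wrist','w3')
cv2.imwrite('pics/e.png',cv2.resize(a['frame'][100:300,100:400,::-1],None,fx=2.6,fy=2.6,interpolation=cv2.INTER_CUBIC))
print([proj(a,X) for X in [(.46,-.003,.122),(.52,.006,.1)]])
E
```

```text
5.75 [ 0.45573738 -0.04347655  0.16809127] [ 7.73151865e-01  6.34220829e-01  3.65335176e-04 -3.27498358e-05] [ 1.27146118 -0.0981538   0.29913383] 0.030091688742960913
[array([244.67618007, 163.12198898]), array([323.19314332, 128.8860866 ])]
```

View pics/e.png

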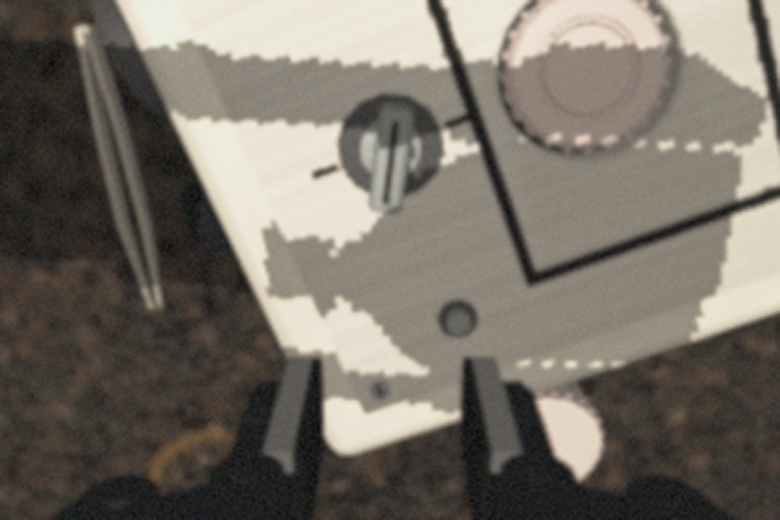

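The head is clear. The groove runs from (396,120) to (388,203) in the crop, and the index lines run from (313,176)-(338,166) to (446,124)-(468,116).

```bash
python3 - <<'E'
from h import *
a=load('w3')
f=lambda x,y,z=None: pt(a,100+(x+.5)/2.6-.5,100+(y+.5)/2.6-.5,z)
p,q=f(396,120,.122),f(388,203,.122); print(p,q,(p+q)/2,np.arctan2(*(p-q)[1::-1]))
h1,h2=f(396,104,.122),f(387,212,.122); print('head',(h1+h2)/2,np.linalg.norm(h1-h2))
i,j=f(315,175,.1),f(468,116,.1); print(i,j,np.arctan2(*(j-i)[1::-1]))
k=f(458,318,.105);print('pinR',k, 'filt',f(590,66,.098))
E
```

```text
[0.46713762 0.00754337 0.122     ] [ 0.46079058 -0.01367071  0.122     ] [ 0.4639641  -0.00306367  0.122     ] 1.2800828251720184
head [ 0.46398331 -0.00225756  0.122     ] 0.02870484919881512
[ 0.44021152 -0.00730992  0.1       ] [0.48689578 0.00098656 0.1       ] 0.17587858011750657
pinR [ 0.47352651 -0.05831709  0.105     ] filt [0.52326651 0.00795465 0.098     ]
```

Request:
carry_out([
  [[4,20,0],[0,0,-0.05],30],
  [[7,41,-10],[0,0,-0.094],30],
  [[7,41,-30],[0,0,-0.094],30],
  [[7,41,-45],[0,0,-0.094],30],
  [[7,41,-55],[0,0,-0.094],30],
  [[7,41,-59],[0,0,-0.094],30],
  [[7,41,-59],[0,0,-0.094],20],
  [[7,41,-59],[0,0,-0.094],8],
  [[7,41,-59],[0,0,-0.094],2],
  [[7,41,-59],[0,0,-0.094],2],
  [[7,41,-59],[0,0,-0.094],2],
], squeeze=20)

```text
time_s: 7.18
eef_pos: [0.4633, -0.0032, 0.1099]
eef_rot: [0.802, 0.597, 0.001, 0.001]
wrist_force: [4.8, -0.5, -1.1]
width: 0.0084
```

The bar is gripped at 8.4 mm, so I'll turn it by -1.105.

Request:
carry_out([
  [[0,0,0],[0,0,-0.12],2],
  [[0,0,0],[0,0,-0.27],2],
  [[0,0,0],[0,0,-0.42],2],
  [[0,0,0],[0,0,-0.57],2],
  [[0,0,0],[0,0,-0.72],2],
  [[0,0,0],[0,0,-0.87],2],
  [[0,0,0],[0,0,-1.0],2],
  [[0,0,0],[0,0,-1.07],2],
  [[0,0,0],[0,0,-1.105],2],
  [[0,0,0],[0,0,-1.105],2],
  [[0,0,0],[0,0,-1.105],2],
])

```text
time_s: 8.55
eef_pos: [0.4635, -0.0034, 0.1099]
eef_rot: [0.996, 0.087, 0.002, 0.001]
wrist_force: [5.5, -1.6, -1.9]
width: 0.0087
```

Request:
carry_out([
  [[0,0,0],[0,0,0],30],
  [[0,0,0],[0,0,0],30],
  [[0,0,5],[0,0,0],30],
  [[0,0,30],[0,0,0],30],
  [[-20,-3,55],[0,0,0],30],
  [[-39,-7,65],[0,0,0],30],
  [[-39,-7,65],[0,0,0],30],
  [[-39,-7,65],[0,0,0],30],
])

```text
time_s: 9.55
eef_pos: [0.4233, -0.0098, 0.1742]
eef_rot: [0.996, 0.087, 0.0, 0.0]
wrist_force: [0.1, -0.1, 0.4]
width: 0.0299
```

```bash
python3 - <<'E'
from h import *
o=manip.observe(); print(o['time_s'],o['eef_pos'],o['eef_rot'],o['wrist_force'],o['width'])
a=shot('wrist','w4')
cv2.imwrite('pics/f.png',cv2.resize(a['frame'][0:300,100:400,::-1],None,fx=2,fy=2,interpolation=cv2.INTER_CUBIC))
E
```

```text
9.55 [ 0.42325587 -0.00981826  0.17422536] [9.96187879e-01 8.72332857e-02 2.52732500e-04 9.03115424e-06] [ 0.12033428 -0.11767772  0.42228439] 0.02988320003097555
```

View pics/f.png

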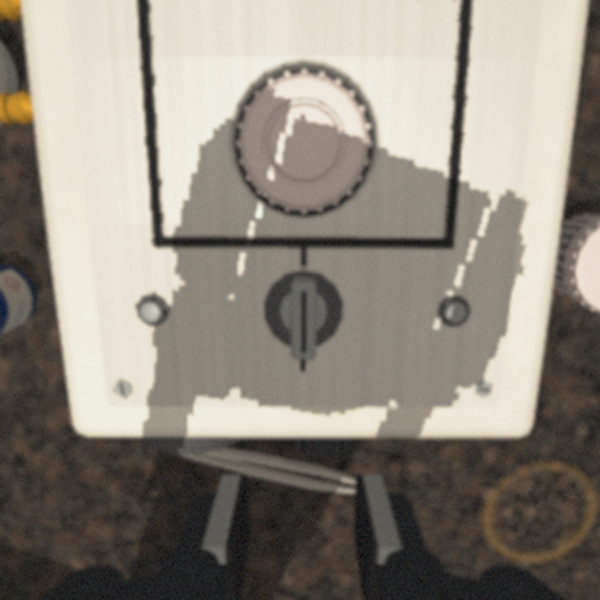

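The groove (303,290–350) lines up with the index lines at x≈303, and the filter is seated. Now I'll go over and behind the cover.

Request:
carry_out([
  [[0,0,40],[0,0,0],24],
  [[10,2,85],[0,0,0],24],
  [[40,7,130],[0,0,0],24],
  [[80,14,140],[0,0,0],24],
  [[125,22,140],[0,0,0],24],
  [[170,30,140],[0,0,0],24],
  [[215,37,140],[0,0,0],24],
  [[248,43,140],[0,0,0],24],
  [[253,44,120],[0,0,0],24],
  [[253,44,85],[0,0,0],24],
  [[253,44,54],[0,0,0],24],
  [[253,44,54],[0,0,0],24],
  [[253,44,54],[0,0,0],24],
])

```text
time_s: 11.22
eef_pos: [0.6768, 0.0342, 0.2289]
eef_rot: [0.996, 0.087, 0.001, 0.0]
wrist_force: [-0.3, -0.8, 1.1]
width: 0.0246
```

```bash
python3 - <<'E'
from h import *
o=manip.observe(); print(o['time_s'],o['eef_pos'],o['eef_rot'],o['wrist_force'],o['width'])
a=shot('scene','s3'); 
cv2.imwrite('pics/g.png',cv2.resize(a['frame'][90:225,200:340,::-1],None,fx=4,fy=4,interpolation=cv2.INTER_CUBIC))
p=o['eef_pos']; h=np.array([.5808,.0165]); d=p[:2]-h; print('behind',d@[np.cos(.175),np.sin(.175)],'left',d@[-np.sin(.175),np.cos(.175)])
# arc table: TCP of corner at rC, finger half 11mm
for th in [1.95,1.75,1.571,1.4,1.2,1.0,.8,.6,.4,.3,.2,.1,.05,0]:
    r=.145; f=r*np.cos(th)-.005*np.sin(th); z=.1+r*np.sin(th)+.005*np.cos(th); b=-(f-.011)
    q=h+b*np.array([np.cos(.175),np.sin(.175)]); print(th,((q-p[:2])*1000).round(),round((z-p[2])*1000))
E
```

```text
11.225 [0.6768333  0.03421043 0.22889639] [9.96177735e-01 8.73476488e-02 5.49238796e-04 7.75331695e-05] [-0.30360059 -0.75146341  1.11801071] 0.02457479526316742
behind 0.09765007217033625 left 0.0007197472393818574
1.95 [-28.  -6.] 4
1.75 [-55. -10.] 13
1.571 [-80. -15.] 16
1.4 [-105.  -19.] 15
1.2 [-132.  -24.] 8
1.0 [-158.  -29.] -4
0.8 [-181.  -33.] -21
0.6 [-200.  -36.] -43
0.4 [-215.  -39.] -68
0.3 [-220.  -40.] -81
0.2 [-224.  -40.] -95
0.1 [-227.  -41.] -109
0.05 [-228.  -41.] -117
0 [-228.  -41.] -124
```

View pics/g.png

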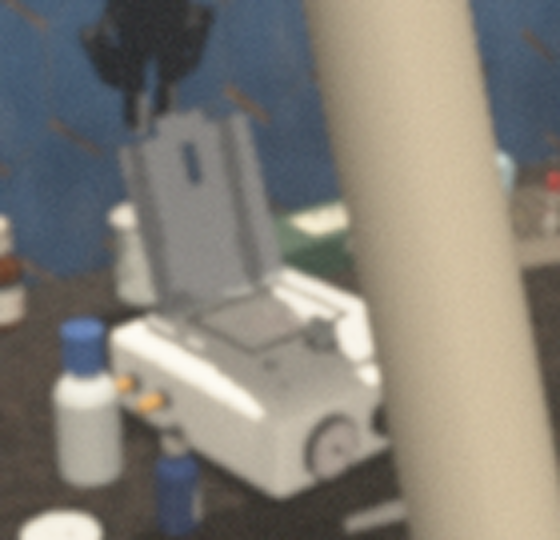

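The fingers are behind the tab at (150,105) in the crop and the cover is untouched. I'll sweep it forward along the arc.

Request:
carry_out([
  [[-15,-3,2],[0,0,0],24],
  [[-28,-6,4],[0,0,0],24],
  [[-42,-8,8],[0,0,0],24],
  [[-55,-10,12],[0,0,0],24],
  [[-68,-13,14],[0,0,0],24],
  [[-80,-15,15],[0,0,0],24],
  [[-93,-17,15],[0,0,0],24],
  [[-105,-19,14],[0,0,0],24],
  [[-119,-22,11],[0,0,0],24],
  [[-132,-24,7],[0,0,0],24],
  [[-145,-27,1],[0,0,0],24],
  [[-158,-29,-5],[0,0,0],24],
  [[-170,-31,-14],[0,0,0],24],
  [[-181,-33,-23],[0,0,0],24],
  [[-181,-33,-23],[0,0,0],24],
])

```text
time_s: 13.15
eef_pos: [0.4932, 0.001, 0.2044]
eef_rot: [0.996, 0.087, -0.001, -0.0]
wrist_force: [0.5, -0.8, 0.6]
width: 0.0234
```

```bash
python3 - <<'E'
from h import *
o=manip.observe(); print(o['time_s'],o['eef_pos'],o['eef_rot'],o['wrist_force'],o['width'])
a=shot('scene','s4'); w=shot('wrist','w5')
cv2.imwrite('pics/i.png',np.hstack([cv2.resize(a['frame'][90:225,200:300,::-1],(284,384),interpolation=cv2.INTER_CUBIC),w['frame'][:,:,::-1]]))
E
```

```text
13.15 [0.49315212 0.00101875 0.20444178] [ 9.96196817e-01  8.71222150e-02 -1.26431486e-03 -1.51034353e-04] [ 0.49787479 -0.76289241  0.56917952] 0.02344012401866977
```

View pics/i.png

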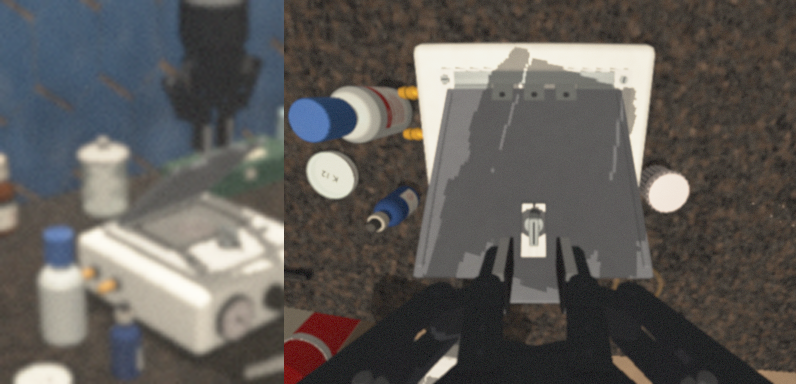

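The cover is about half closed, with the fastener visible through the slot at (533,228) and the fingers straddling it near the edge. I'll continue the arc.

Request:
carry_out([
  [[-10,-2,-11],[0,0,0],24],
  [[-19,-3,-22],[0,0,0],24],
  [[-27,-5,-34],[0,0,0],24],
  [[-34,-6,-46],[0,0,0],24],
  [[-39,-7,-59],[0,0,0],24],
  [[-42,-7,-68],[0,0,0],24],
  [[-44,-8,-76],[0,0,0],24],
  [[-46,-8,-84],[0,0,0],24],
  [[-47,-8,-90],[0,0,0],24],
  [[-47,-8,-95],[0,0,0],24],
  [[-47,-8,-98],[0,0,0],24],
  [[-47,-8,-100],[0,0,0],24],
  [[-47,-8,-100],[0,0,0],24],
])

```text
time_s: 14.88
eef_pos: [0.4474, -0.007, 0.1053]
eef_rot: [0.996, 0.087, -0.0, 0.0]
wrist_force: [-1.9, -1.0, 2.6]
width: 0.0238
```

Request:
carry_out([
  [[0,0,-1],[0,0,0],24],
  [[0,0,-2],[0,0,0],24],
  [[0,0,-3],[0,0,0],24],
  [[0,0,-3],[0,0,0],24],
  [[0,0,-3],[0,0,0],24],
])

```text
time_s: 15.5
eef_pos: [0.4475, -0.007, 0.1047]
eef_rot: [0.996, 0.087, 0.0, 0.0]
wrist_force: [-7.3, -1.1, 21.4]
width: 0.0239
```

The force rose to 21 N with almost no travel, so it is against a hard stop. I'll check that it's flush.

```bash
python3 - <<'E'
from h import *
o=manip.observe(); print(o['time_s'],o['eef_pos'],o['wrist_force'],o['joints'])
w=shot('wrist','w6'); t=shot('top','t2'); a=shot('scene','s5')
h=np.array([.5808,.0165]);c,s=np.cos(.175),np.sin(.175)
for r in (25,50,75,95,130):
  for y in (-50,0,50):
    X=np.array([h[0]-r/1e3*c-y/1e3*s,h[1]-r/1e3*s+y/1e3*c,.105]); u=proj(w,X); print(r,y,(pt(w,*u)[2]*1e3).round(1),end=' | ')
print()
cv2.imwrite('pics/j.png',np.hstack([cv2.resize(a['frame'][130:225,210:310,::-1],(288,274),interpolation=cv2.INTER_CUBIC),cv2.resize(w['frame'][:,:,::-1],(365,274))]))
E
```

```text
15.5 [ 0.44753649 -0.00697443  0.10465068] [-7.26868561 -1.11182987 21.3601252 ] [-1.70874076e-01  2.01306185e-01  1.95999905e+00 -5.68445169e-04
  9.79912820e-01  1.22520343e+00]
25 -50 105.7 | 25 0 104.7 | 25 50 105.0 | 50 -50 105.1 | 50 0 104.5 | 50 50 104.9 | 75 -50 105.1 | 75 0 105.3 | 75 50 105.1 | 95 -50 105.4 | 95 0 105.1 | 95 50 105.5 | 130 -50 105.2 | 130 0 122.4 | 130 50 104.6 |
```

View pics/j.png

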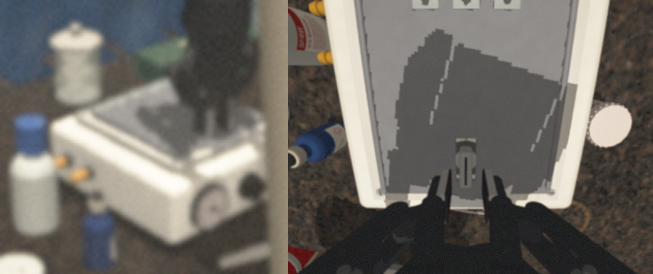

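The cover reads 105 mm across its whole outer face, which is flush for a 5 mm plate on a 100 mm frame. The head stands out of the slot at 122 mm, at (466,165) in the view. The fingertips hold it with about 21 N, so I'll hand in.

```bash
python3 -c "
from bench import manip
print(manip.hand_in()); o=manip.observe(); print(o['time_s'],o['eef_pos'],o['wrist_force'])"
```

```text
the job is handed in; nothing more can be done
None
the job is handed in; nothing more can be done
```

The job is done and handed in at about 15.5 s on the robot's clock. The fingertips are still holding the cover down, so you can lock the fastener.

- **Filter:** I pressed it until it stopped hard, at 32 N with the tip at z = 97.8 mm. Home is 98 mm.
- **Fastener:** I turned it by -1.105 rad. The wrist picture afterwards showed its groove in line with both index lines.
- **Cover:** I folded it down from behind. The fingertips straddle the wing head near the free edge and push with about 21 N.

**Last checks:** Depth readings put the cover's outer face at 104.5–105.7 mm everywhere I sampled, against 105 mm for flush. The fastener head stands out of the slot at about 122 mm, as it should. I saw nothing else on the bench disturbed, though I didn't measure those items again. No check failed or disagreed. I couldn't read the arm's state after handing in, so the final hold is as last measured just before.

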